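Load the gated specimen drying stand

ROBOT

A 6-joint arm with a two-finger parallel gripper is mounted at the origin on the work surface. World frame = base frame: x ahead of the robot, y to its left, z up, the work surface at z = 0. Lengths are in m, angles in rad, forces in N, time in s.
With the tool pointing down it reaches from about 0.325 to 0.9 m from the base axis. Payload 6.1 kg.
Tool frame: the origin (TCP) lies midway between the tips of the shut fingers; the grasp point (between the pads) lies 19 mm behind it; z points along the fingers, y is the line along which they close (so a half turn about z gives the same grasp; the last joint's range is limited). The gripper opens to 85 mm and grips with 20 to 120 N. Pads are 22 mm wide; open, the fingers measure 114 mm over their backs; the gripper's body (76 mm by 85 mm) begins 54 mm behind the grasp point. The pads swing forward as they close: fully open they stand 13 mm farther back than shut.
Start: joints at [-1.354, 0.22, 1.526, -0, 1.395, -0.126], TCP at [0.21, -0.589, 0.231] pointing down, gripper open.
Joint ranges: [-2.98, 2.98], [-0.91, 2.08], [0.09, 2.57], [-1.24, 4.39], [0.2, 2.65], [-2.68, 2.68]. Speed limits (rad/s): [2.57, 2.57, 3.01, 3.14, 3.14, 3.14].

INTERFACE

Orientations are given as [roll, pitch, yaw] about the fixed x, y, z axes, in that order (R = Rz(yaw) Ry(pitch) Rx(roll)).
In Python, from plant import movep, move_l, set_joints, gripper_to, hold, inverse_kinematics, observe, get_image, get_calibration, Unreachable, job_done gives the robot as it stands. Calls block until the motion is done:
- movep(position, orientation): joint-space move of the TCP to a pose.
- move_l(position, feed=0.15, rotation=None, max_force=None): straight line of the TCP; rotation=None keeps the orientation; feed is the mean speed in m/s. With max_force (N) it stops when the force on the tool has changed by that much, and returns True; else False.
- set_joints(angles): joint-space move.
- gripper_to(opening, f_grip=None): finger opening in m; f_grip is the grip in N (None keeps the last); returns when the fingers have stopped.
- hold(seconds).
- inverse_kinematics(position, orientation): joint angles nearest the present ones, or None.
- observe(): the state.
- get_image(name): name is "scene" or "top" or "wrist"; returns (picture, depth): 384x512x3 uint8, red, green, blue; 384x512 float32, m along the optical axis (not along the pixel's ray), 0 where there is no reading.
- get_calibration(name): a dict with "intrinsics" (3x3 intrinsics, pixels), "dist_coeffs" ([k1, k2, p1, p2, k3] as OpenCV has them; the pictures are not rectified), "world_from_camera" (4x4, takes a point from camera to world coordinates). Camera axes: x right, y down, z forward; pixel columns grow to the right and rows downward; lengths in m; the calibration is good to about 2 mm. A picture is of the moment at which its call begins: read the wrist's pose just before it. get_calibration takes no time and is no camera call; for the wrist camera it gives the pose at the moment of the call.
A pose or a line that the arm cannot do raises Unreachable and nothing moves.
- job_done(): hands the job in; it is judged then, once.
The state is a dict: "time_s": time; "q": joint angles; "joint_velocities": joint speeds; "joint_torque": joint torques, N m; "eef_pos": TCP position; "tcp_rot": TCP orientation; "ft_force": force on the tool from outside, world axes, zero at the start; "torque": the same for the moment, N m; "opening": finger opening in m; "grasp_force": force on a finger pad.
Only numpy, scipy, OpenCV 4.12 (cv2) and the standard library are available. Lean on these libraries where they do the work, as an engineer would, in place of code of your own. Each camera call takes 0.05 s, during which the arm holds its last target. There are 200 camera calls.

TASK

Lift the red thumb latch of the drying stand and swing its gate wide open, then thread every white specimen frame lying on the bench over the stand's two pins, lying flat and fully down, and after the last of them the blue cover plate on top, all face up as they lie now. Then swing the gate shut again so that the latch bar is down behind its catch, and leave the jar, the tray and the brush alone.

Things in the scene. Friction and masses are not known exactly. Their poses are not given: they have to be found in the camera images.
- stand: Drying stand fixed on the bench; place and yaw vary. White base plate 12 mm thick, from x -140 to 140 and y -140 to 70 mm. Origin at bench level midway between its two pins, z up. Steel pins, 9 mm diameter, round tips, stand at x -56 and +56 mm, y 0, up to 78 mm above the bench. Plates threaded on them lie flat on the base plate (12 mm above the bench) and on each other
- pin0_tip (a point): Top of the pin at the stand's x = -56 mm, 78 mm above the bench; axes as the stand's
- pin1_tip (a point): Top of the pin at the stand's x = +56 mm, 78 mm above the bench; axes as the stand's
- gate_hinge (a point): On the upright hinge axis of the gate, at the top of the base plate (12 mm above the bench); at x -125, y -75 mm of the stand, where a hinge post rises to 117 mm; fixed, axes as the stand's
- gate_panel (a point): Middle of the gate, 112 mm along it from the hinge axis, 61 mm above the bench; turns with the gate; x along the gate away from the hinge, y inwards. The gate is a clear panel with blue edges, 6 mm thick, 215 mm long from the hinge, 104 mm high, carrying a clear roof (top 109 mm above the bench, from 70 to 215 mm along it, reaching 100 mm inwards) that covers the pins when shut
- gate (a joint): Gate angle, rad: 0 shut (gate along the stand's +x, on its -y side) to 1.8 wide open. It opens by turning clockwise seen from above, outwards to the stand's -y side, and stays where left (friction 0.06 N m). From about 1.2 rad the roof is clear of the pins and of a gripper loading them
- latch (a joint): Gravity latch bar's angle to the gate, rad: 0 down (rest; behind the catch when the gate is shut) to 0.5 raised; falls back when let go. Clears the catch from 0.17; 0.28 is comfortable. Steel rod, 12 mm diameter, 120 g, outside the gate; its level pivot, square to the panel, is 120 mm along from the hinge axis, 12 mm outside the panel's mid-plane, 75 mm above the bench
- catch (a point): Top of the dark catch post, 87 mm above the bench, at x 117, y -101 mm of the stand; fixed. The bar's end (138 mm beyond its pivot) lies behind it (towards the stand). Its outer side is a ramp: if the gate is pushed shut on its panel, the bar rides up and drops in by itself. Pushing on the tab jams it, unless the tab is gripped and held up until the gate is shut, then let down
- latch_grip (a point): Grip point on the latch bar's red thumb tab: upright when the bar is down, 10 mm thick square to the panel, 24 mm wide along the gate, top 162 mm above the bench. The point is 20 mm below its top, 85 mm beyond the bar's pivot and 67 mm above it, and swings about the pivot as the bar lifts. x along the bar away from the hinge, y square to the panel
- frame1_mid (a point): White specimen frame, tan mesh window (of three, one may be absent). 140 x 50 x 12 mm, 60 to 130 g; two square through holes of 13 mm, centred 56 mm either side of its middle along its length. Starts flat on the bench, mostly along world y; either end may go on either pin. The point is its centre, 6 mm above its underside; x along its length, y across, z up
- frame2_mid (a point): White specimen frame, tan mesh window (of three, one may be absent). 140 x 50 x 12 mm, 60 to 130 g; two square through holes of 13 mm, centred 56 mm either side of its middle along its length. Starts flat on the bench, mostly along world y; either end may go on either pin. The point is its centre, 6 mm above its underside; x along its length, y across, z up
- frame3_mid (a point): White specimen frame, tan mesh window (of three, one may be absent). 140 x 50 x 12 mm, 60 to 130 g; two square through holes of 13 mm, centred 56 mm either side of its middle along its length. Starts flat on the bench, mostly along world y; either end may go on either pin. The point is its centre, 6 mm above its underside; x along its length, y across, z up
- cover_mid (a point): Solid blue cover plate. 140 x 50 x 12 mm, 60 to 130 g; two square through holes of 13 mm, centred 56 mm either side of its middle along its length. Starts flat on the bench, mostly along world y; either end may go on either pin. The point is its centre, 6 mm above its underside; x along its length, y across, z up
- jar_mid (a point): Bystander: amber jar, 56 mm diameter, 75 mm high, point half-way up
- tray_mid (a point): Bystander: white open tray 80 x 140 x 25 mm, point half-way up
- brush: Bystander: a brush lying on the bench nearer the robot than the plates
Mind the look-alikes: they are no part of the job. Several things look just like the part that bears cover_mid: the one meant starts farthest from the robot's base. Leave any black look-alike of the part that bears frame2_mid alone.

How it is judged:
By the outcome, as a careful person would: the job done as asked, in the order asked, and still so for the second after the job is handed in, with the robot touching nothing.
Of frame1, frame2, frame3 only 2 to 3 are there at a start; the rules pass over those that are not, and their reading is None.
At some moment in a run one of frame1, frame2, frame3, cover may be knocked a few centimetres aside while the robot is not near it.
Once in a run the grip may slacken for a moment while it holds something.
It also fails if it takes over 210 s, if anything falls off the work surface, if the arm or the gripper's body presses on something with over 40 N, if the wrist force passes 120 N, or if a joint passes its speed limit or range.

## Working session

There is one attempt and no reset: what is moved stays moved. The work goes in short steps, each a Python script; the robot and the scene stay as the last script left them, time stands still between calls to the robot, and variables do not carry over. Pictures are saved under pics/ and viewed, at most 14 in all, crops included, and the job is handed in when it is done.

```bash
ls; mkdir -p pics
python3 - <<'E'
from plant import *
import cv2, numpy as np
for n in ("top","scene"):
    im,d=get_image(n); c=get_calibration(n)
    np.savez(f"pics/{n}0.npz",im=im,d=d,K=c["intrinsics"],D=c["dist_coeffs"],T=c["world_from_camera"])
    cv2.imwrite(f"pics/{n}0.png",cv2.resize(im[:,:,::-1],(800,600),interpolation=cv2.INTER_CUBIC))
    print(n,np.round(c["world_from_camera"],3).tolist(),c["intrinsics"],c["dist_coeffs"])
o=observe();print(o)
E
```

```text
pics
top [[0.008, -0.998, 0.056, 0.434], [-1.0, -0.009, -0.022, 0.096], [0.022, -0.056, -0.998, 1.358], [0.0, 0.0, 0.0, 1.0]] [[388.91857617   0.         249.49866466]
 [  0.         388.91857617 191.49229996]
 [  0.           0.           1.        ]] [0.02146316 0.         0.         0.         0.        ]
scene [[-0.889, 0.391, -0.24, 0.808], [0.458, 0.772, -0.44, 0.635], [0.014, -0.501, -0.865, 1.157], [0.0, 0.0, 0.0, 1.0]] [[442.10330549   0.         250.776195  ]
 [  0.         442.10330549 193.05677698]
 [  0.           0.           1.        ]] [0.02841565 0.         0.         0.         0.        ]
{'time_s': 0.1, 'q': array([-1.35409771e+00,  2.21153536e-01,  1.52750171e+00, -7.92269312e-06,
        1.39470163e+00, -1.26111045e-01]), 'joint_velocities': array([ 4.89538462e-05, -2.22061071e-03, -2.96462205e-03,  1.21461107e-03,
        1.54083560e-04, -1.25367819e-03]), 'joint_torque': array([-4.05820647e-04, -4.98250294e+01, -3.90545690e+01, -1.79204285e-04,
        5.76330713e-03,  1.18025380e-05]), 'eef_pos': array([ 0.20995295, -0.58809953,  0.2303021 ]), 'tcp_rot': array([-3.13984146e+00, -2.14163003e-04,  3.42810871e-01]), 'ft_force': array([-0.19529041,  0.34902141,  0.99551712]), 'torque': array([ 0.00131149, -0.00211022,  0.02940582]), 'grasp_force': 0.0, 'opening': 0.08538029244926298}
```

View pics/top0.png

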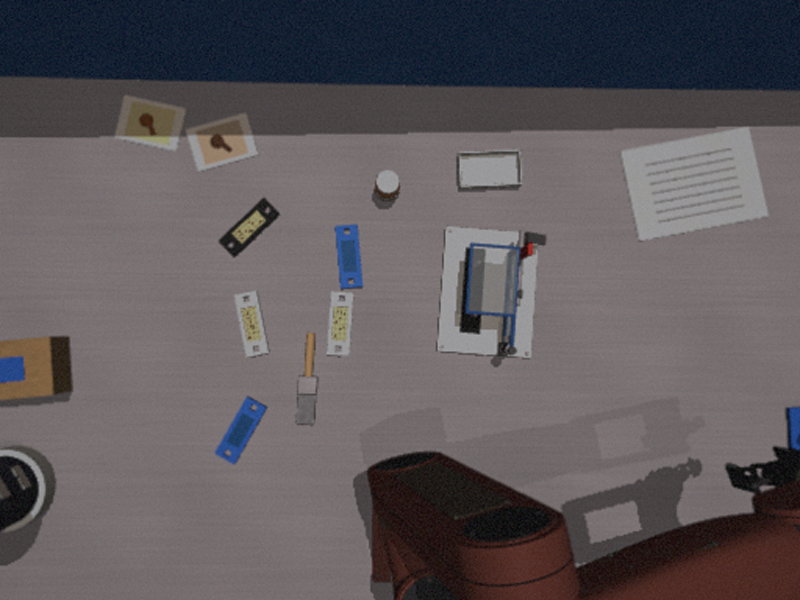

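View pics/scene0.png

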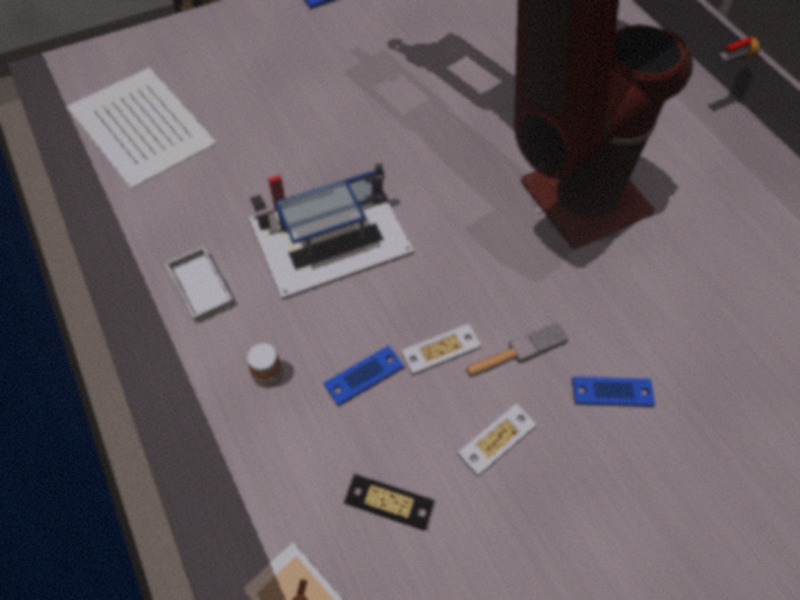

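In the top view (800×600 px), the white frames are at (251,325) and (340,324), with a black look-alike at (249,227). The stand is at (488,292), with its hinge at the bottom (505,350) and the catch and red tab at the top (530,245). The blue plates are at (348,257), (240,430) and a partly hidden one at (795,420). I'll measure them next.

```bash
cat > h.py <<'E'
from plant import *
import cv2, numpy as np
def snap(n):
    c=get_calibration(n); im,d=get_image(n)
    return dict(im=im,d=d,K=c["intrinsics"],D=np.array(c["dist_coeffs"]),T=c["world_from_camera"])
def load(f):
    return dict(np.load(f))
def world(s,px,z):
    """pixels (full-res) -> world points on plane z"""
    p=cv2.undistortPoints(np.array(px,float).reshape(-1,1,2),s["K"],s["D"]).reshape(-1,2)
    r=np.c_[p,np.ones(len(p))]@s["T"][:3,:3].T; o=s["T"][:3,3]
    return o+r*((z-o[2])/r[:,2])[:,None]
def pix(s,P):
    Ti=np.linalg.inv(s["T"]); rv=cv2.Rodrigues(Ti[:3,:3])[0]
    return cv2.projectPoints(np.array(P,float).reshape(-1,1,3),rv,Ti[:3,3],s["K"],s["D"])[0].reshape(-1,2)
def cloud(s):
    h,w=s["d"].shape; u,v=np.meshgrid(np.arange(w),np.arange(h))
    p=cv2.undistortPoints(np.stack([u,v],-1).reshape(-1,1,2).astype(float),s["K"],s["D"]).reshape(-1,2)
    P=np.c_[p,np.ones(len(p))]*s["d"].reshape(-1,1)
    return (P@s["T"][:3,:3].T+s["T"][:3,3]).reshape(h,w,3)
def blobs(s,mask,z,amin=150,close=5):
    m=cv2.morphologyEx(mask.astype(np.uint8),cv2.MORPH_CLOSE,np.ones((close,close)))
    out=[]
    for c in cv2.findContours(m,cv2.RETR_EXTERNAL,cv2.CHAIN_APPROX_NONE)[0]:
        if cv2.contourArea(c)<amin: continue
        W=world(s,c.reshape(-1,2),z)[:,:2]
        (cx,cy),(a,b),t=cv2.minAreaRect((W*1000).astype(np.float32))
        t=np.deg2rad(t)+(0 if a>=b else np.pi/2); t=(t+np.pi/2)%np.pi-np.pi/2
        out.append((np.round(c.reshape(-1,2).mean(0)),round(cx/1000,4),round(cy/1000,4),round(t,3),round(max(a,b)),round(min(a,b))))
    return out
def masks(s):
    hsv=cv2.cvtColor(s["im"],cv2.COLOR_RGB2HSV); H,S,V=cv2.split(hsv)
    return dict(blue=(H>100)&(H<130)&(S>140)&(V>90),white=(S<40)&(V>165),red=((H<6)|(H>174))&(S>170)&(V>100),tan=(H>15)&(H<35)&(S>60)&(V>120))
E
python3 - <<'E'
from h import *
s=load("pics/top0.npz")
print("base px",pix(s,[0,0,0])*1.5625)
for k,m in masks(s).items():
    print(k)
    for b in blobs(s,m,0.012,60): print("  ",b[0]*1.5625,b[1:])
C=cloud(s)
for u,v in ((348,257),(340,324),(490,340),(450,250),(300,200),(527,252)):
    print((u,v),C[int(v/1.5625),int(u/1.5625)].round(4))
x=s["im"][130:290,130:370,::-1]; cv2.imwrite("pics/crop1.png",cv2.resize(x,None,fx=3.3,fy=3.3,interpolation=cv2.INTER_CUBIC))
E
```

```text
base px [[418.24248951 532.06481814]]
blue
   [793.75   426.5625] (0.2332, -0.8257, np.float64(-0.035), 89, 21)
   [240.625  429.6875] (0.2217, 0.3897, np.float64(-0.501), 138, 47)
   [ 10.9375 368.75  ] (0.35, 0.8825, np.float64(0.046), 50, 46)
   [348.4375 256.25  ] (0.6047, 0.1596, np.float64(0.103), 139, 47)
white
red
tan
   [ 25.   368.75] (0.3537, 0.8547, np.float64(0.087), 120, 106)
   [307.8125 353.125 ] (0.3866, 0.2444, np.float64(-0.055), 93, 14)
   [339.0625 323.4375] (0.4546, 0.1776, np.float64(-0.059), 70, 29)
   [250.     323.4375] (0.4532, 0.3722, np.float64(0.217), 72, 29)
   [248.4375 226.5625] (0.6691, 0.3816, np.float64(-0.762), 71, 27)
   [221.875  148.4375] (0.8432, 0.4415, np.float64(-1.432), 98, 49)
(348, 257) [0.6035 0.1628 0.0129]
(340, 324) [0.4542 0.1785 0.0085]
(490, 340) [ 0.4224 -0.1536  0.0156]
(450, 250) [ 0.6201 -0.0669  0.0122]
(300, 200) [ 0.7312  0.2703 -0.0009]
(527, 252) [ 0.5989 -0.2033  0.1537]
```

View pics/crop1.png

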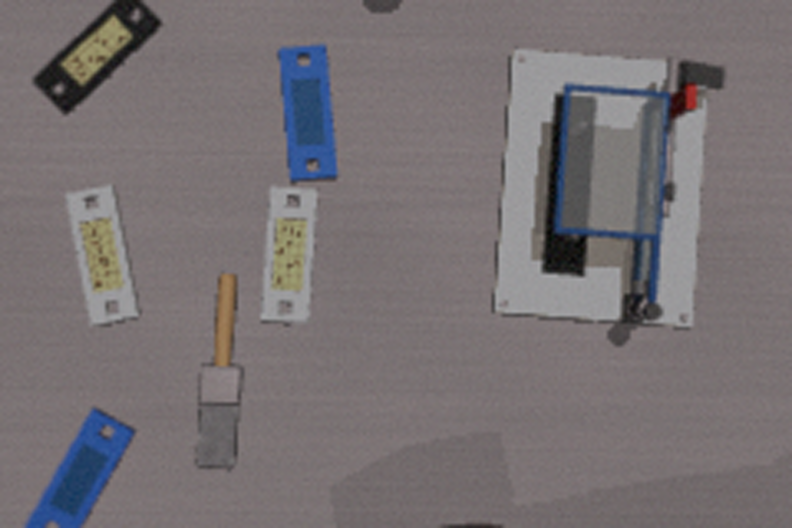

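Cover candidates in the top view are (348,257) at 0.63 m from the base, (240,430) at 0.45 m, and a partial blue thing at the image edge (795,425), about 0.86 m away. The edge one has to be identified before I choose, so I'll look at it with the wrist camera.

Run:
```python
from h import *
o=observe(); R=o["tcp_rot"]
movep([0.2,-0.62,0.33],[3.1416,0,R[2]])
s=snap("wrist"); np.savez("pics/w0.npz",**s)
print(s["T"].round(3).tolist(), s["K"][0,0], "target px",pix(s,[[.233,-.826,.012],[.2,-.62,0]]))
for b in blobs(s,masks(s)["blue"],0.012,60): print(b)
cv2.imwrite("pics/w0.png",s["im"][:,:,::-1])
```

```text
[[0.336, -0.907, -0.254, 0.264], [-0.942, -0.322, -0.094, -0.597], [0.003, 0.271, -0.963, 0.474], [0.0, 0.0, 0.0, 1.0]] 313.23926833622613 target px [[391.60890266 169.52419315]
 [257.23056263 143.21845249]]
(array([347., 274.]), 0.0444, -0.8297, np.float64(0.57), 75, 35)
(array([411., 197.]), 0.1878, -0.879, np.float64(0.031), 182, 122)
```

View pics/w0.png

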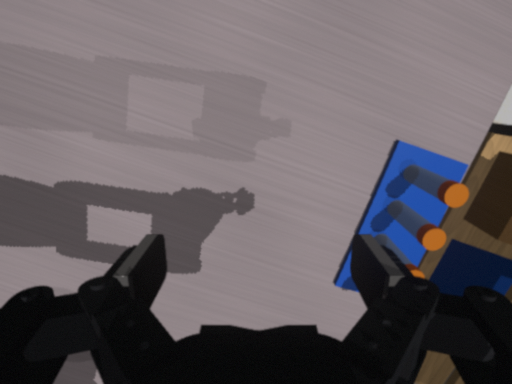

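The edge object is a blue board with orange pegs (wrist px 411,197), not a plate. So the cover is the blue plate at world (0.605, 0.160), 0.63 m from the base against 0.45 m for the look-alike. Next I'll refine the stand and plates with the wrist camera.

Run:
```python
from h import *
movep([0.42,-0.13,0.36],[3.1416,0,0])
s=snap("wrist"); np.savez("pics/w1.npz",**s); cv2.imwrite("pics/w1.png",cv2.resize(s["im"][:,:,::-1],(768,576)))
movep([0.42,0.23,0.36],[3.1416,0,0])
s=snap("wrist"); np.savez("pics/w2.npz",**s); cv2.imwrite("pics/w2.png",cv2.resize(s["im"][:,:,::-1],(768,576)))
```

```text
(no output)
```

View pics/w1.png

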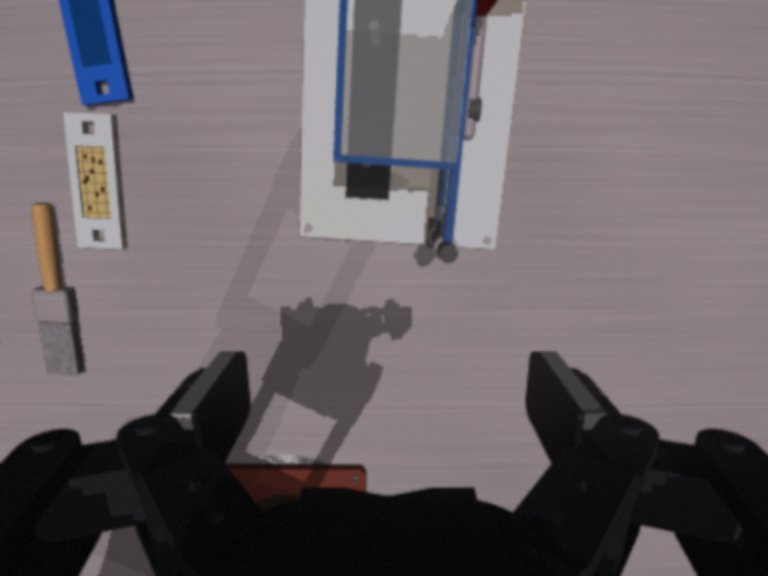

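View pics/w2.png

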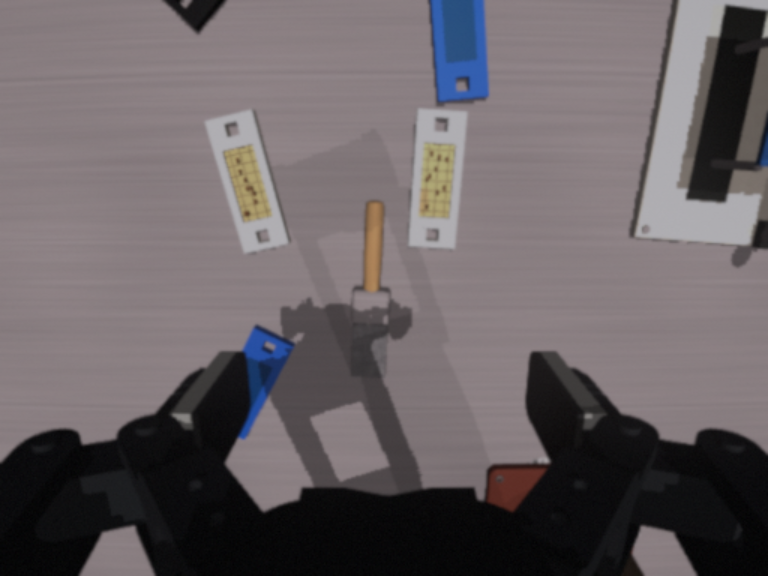

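View 1 shows only the near half of the stand. View 2 shows both frames with their holes, e.g. the right frame's at (442,125) and (432,235). I'll take one centred view of the stand, then fit the plate outlines.

```bash
cat >> h.py <<'E'
def quad(s,mask,z,amin,amax=1e9):
    m=cv2.morphologyEx(mask.astype(np.uint8),cv2.MORPH_CLOSE,np.ones((3,3)))
    return blobs(s,m,z,amin,3)
def wmask(s,v=140,sat=45):
    hsv=cv2.cvtColor(s["im"],cv2.COLOR_RGB2HSV); return (hsv[...,1]<sat)&(hsv[...,2]>v)
E
python3 - <<'E'
from h import *
movep([0.57,-0.14,0.38],[3.1416,0,0])
s=snap("wrist"); np.savez("pics/w3.npz",**s); cv2.imwrite("pics/w3.png",cv2.resize(s["im"][:,:,::-1],(768,576)))
for f in ("w2","w3"):
    s=load(f"pics/{f}.npz"); hsv=cv2.cvtColor(s["im"],cv2.COLOR_RGB2HSV)
    print(f,"bench hsv",np.median(hsv[20:60,200:300].reshape(-1,3),0), "frame", hsv[90,278] if f=="w2" else "")
    for sat in (15,22): 
      for b in quad(s,wmask(s,150,sat),0.012,300): print("  W",sat,b)
    for b in quad(s,masks(s)["blue"],0.012,300): print("  B",b)
    for b in quad(s,masks(s)["red"],0.15,50): print("  R",b)
E
```

```text
w2 bench hsv [172.  20. 139.] frame [132   7 172]
  W 15 (array([164., 121.]), 0.4515, 0.374, np.float64(0.216), 141, 50)
  W 15 (array([291., 118.]), 0.4543, 0.1775, np.float64(-0.056), 140, 50)
  W 15 (array([464.,  83.]), 0.5127, -0.1107, np.float64(-0.058), 243, 132)
  W 22 (array([164., 121.]), 0.4515, 0.3741, np.float64(0.216), 141, 50)
  W 22 (array([291., 118.]), 0.4543, 0.1775, np.float64(-0.056), 140, 50)
  W 22 (array([464.,  83.]), 0.5128, -0.1112, np.float64(-0.064), 243, 132)
  B (array([173., 253.]), 0.2208, 0.3905, np.float64(-0.504), 139, 48)
  B (array([306.,  32.]), 0.5797, 0.1587, np.float64(0.097), 92, 49)
w3 bench hsv [172.  20. 137.] frame 
  W 15 (array([262., 231.]), 0.4097, -0.1434, np.float64(1.571), 55, 42)
  W 15 (array([ 77., 206.]), 0.4535, 0.1787, np.float64(-0.057), 140, 49)
  W 15 (array([316., 179.]), 0.5029, -0.2316, np.float64(-0.069), 238, 45)
  W 15 (array([247., 117.]), 0.5618, -0.1524, np.float64(-0.068), 211, 208)
  W 15 (array([494.,  41.]), 0.7218, -0.5053, np.float64(0.176), 141, 65)
  W 15 (array([270.,   4.]), 0.7717, -0.156, np.float64(-1.568), 141, 14)
  W 15 (array([95., 10.]), 0.7651, 0.107, np.float64(1.539), 54, 34)
  W 22 (array([262., 231.]), 0.4097, -0.1434, np.float64(1.571), 55, 42)
  W 22 (array([ 77., 206.]), 0.4535, 0.1787, np.float64(-0.057), 140, 49)
  W 22 (array([316., 179.]), 0.5029, -0.2316, np.float64(-0.069), 238, 46)
  W 22 (array([247., 117.]), 0.5619, -0.1523, np.float64(-0.068), 212, 209)
  W 22 (array([494.,  41.]), 0.7218, -0.5053, np.float64(0.176), 141, 65)
  W 22 (array([270.,   4.]), 0.7717, -0.156, np.float64(-1.568), 141, 14)
  W 22 (array([95., 10.]), 0.7651, 0.107, np.float64(1.539), 54, 34)
  B (array([ 75., 118.]), 0.6042, 0.1591, np.float64(0.103), 138, 50)
  R (array([318., 128.]), 0.6036, -0.2092, np.float64(0.005), 22, 8)
```

View pics/w3.png

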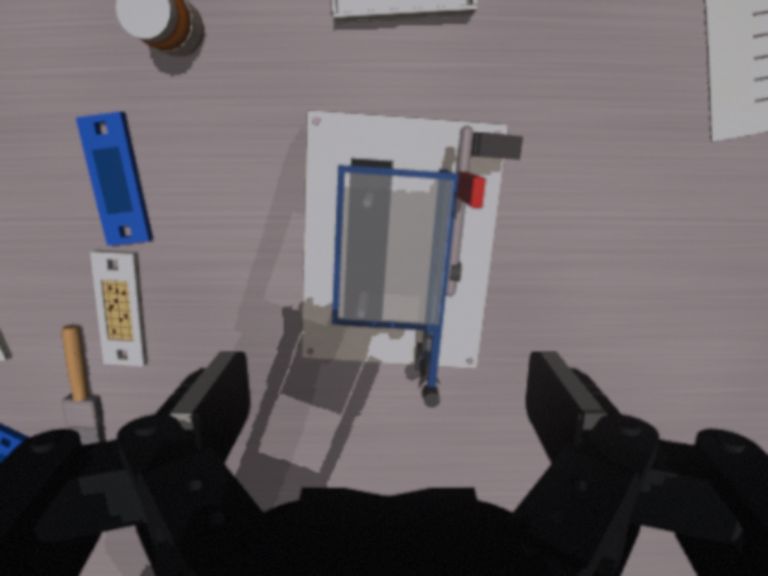

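```bash
cat >> h.py <<'E'
def fit_stand(s,px):
    g=cv2.GaussianBlur(cv2.cvtColor(s["im"],cv2.COLOR_RGB2GRAY),(3,3),0)
    c=cv2.cornerSubPix(g,np.array(px,np.float32).reshape(-1,1,2),(4,4),(-1,-1),(3,50,.01)).reshape(-1,2)
    W=world(s,c,0.012)[:,:2]; M=np.array([[.14,.07],[.14,-.14],[-.14,-.14],[-.14,.07]])
    A,B=M-M.mean(0),W-W.mean(0); t=np.arctan2((A[:,0]*B[:,1]-A[:,1]*B[:,0]).sum(),(A*B).sum())
    R=np.array([[np.cos(t),-np.sin(t)],[np.sin(t),np.cos(t)]]); o=W.mean(0)-R@M.mean(0)
    return o,t,(W-(M@R.T+o))*1000
def S(o,t,p):
    p=np.array(p,float); return np.array([o[0]+np.cos(t)*p[0]-np.sin(t)*p[1],o[1]+np.sin(t)*p[0]+np.cos(t)*p[1],p[2]])
E
python3 - <<'E'
from h import *
s=load("pics/w3.npz")
o,t,e=fit_stand(s,np.array([(308,112),(507,127),(477,367),(303,357)])/1.5)
print(o,t,e.round(1))
s0=load("pics/top0.npz"); o2,t2,e2=fit_stand(s0,np.array([(446,228),(539,235),(531,357),(438,350)])/1.5625); print(o2,t2,e2.round(1))
for n,p in dict(tabtop=(.08,-.087,.162),grip=(.08,-.087,.142),pin0=(-.056,0,.078),pin1=(.056,0,.078),hinge=(-.125,-.075,.117),catch=(.117,-.101,.087)).items():
    w=S(o,t,p); print(n,w.round(4),(pix(s,w)*1.5).round(),(pix(s0,w)*1.5625).round())
C=cloud(s); hsv=cv2.cvtColor(s["im"],cv2.COLOR_RGB2HSV)
r=masks(s)["red"]; P=C[r]; P=P[P[:,2]>.155]; print("red top",len(P),P.mean(0),P.min(0),P.max(0))
E
```

```text
[ 0.52980705 -0.11615465] -0.06766120716001926 [[-1.6 -0.7]
 [-2.2  1. ]
 [ 2.5  2.2]
 [ 1.3 -2.4]]
[ 0.5304004  -0.11669601] -0.0694762395927445 [[-4.1  0.6]
 [-4.3 -0.5]
 [ 5.3  3.3]
 [ 3.1 -3.3]]
tabtop [ 0.6037 -0.2084  0.162 ] [[478. 193.]] [[530. 249.]]
grip [ 0.6037 -0.2084  0.142 ] [[473. 190.]] [[528. 250.]]
pin0 [ 0.4739 -0.1124  0.078 ] [[360. 315.]] [[475. 315.]]
pin1 [ 0.5857 -0.1199  0.078 ] [[367. 203.]] [[479. 262.]]
hinge [ 0.4    -0.1825  0.117 ] [[432. 400.]] [[512. 351.]]
catch [ 0.6397 -0.2248  0.087 ] [[483. 144.]] [[529. 237.]]
red top 134 [ 0.60506401 -0.20642321  0.16449315] [ 0.59390878 -0.21096032  0.1567834 ] [ 0.63796807 -0.13889317  0.52269317]
```

The stand is at (0.530, −0.116) with yaw −0.068. The predicted tab and pin tips land on the picture: tab at (478,193) against the red blob at (477,192), and pin1 at (367,203). Next I'll lift the latch and swing the gate open.

```bash
cat >> h.py <<'E'
from scipy.spatial.transform import Rotation as Rot
O,TH=np.array([0.5300,-0.1163]),-0.068
def latch_pose(a,th,up=0.0):
    """tool pose for gripping the tab at latch angle a, gate angle th"""
    gx=120+85*np.cos(a)-67*np.sin(a); z=75+85*np.sin(a)+67*np.cos(a)
    c,s_=np.cos(-th),np.sin(-th); h=S(O,TH,(-.125,-.075,0))
    p=S(h[:2],TH-th,(gx/1e3,-.012,z/1e3))
    R=Rot.from_euler("z",TH-th)*Rot.from_euler("y",-a)*Rot.from_euler("x",np.pi)
    return p+R.apply([0,0,.017-up]),R.as_euler("xyz")
E
cat > open.py <<'E'
from h import *
ths=np.linspace(0,1.6,11)
for th in ths: # check all reachable
    p,r=latch_pose(.3,th); q=inverse_kinematics(p,r); assert q is not None,th
print("last q",np.round(q,2))
gripper_to(.04,40)
p,r=latch_pose(0,0,.08); movep(p,r)
p,r=latch_pose(0,0); print("stop",move_l(p,.12,r,max_force=12))
gripper_to(0.0,40); o=observe(); print(o["opening"],o["grasp_force"],o["ft_force"].round(1))
for a in (.1,.2,.3):
    p,r=latch_pose(a,0); move_l(p,.08,r)
o=observe(); print("lift",o["opening"],o["ft_force"].round(1))
for th in ths[1:]:
    p,r=latch_pose(.3,th); move_l(p,.12,r)
    o=observe(); print(round(th,2),round(o["opening"],4),o["ft_force"].round(1))
for a in (.15,.0):
    p,r=latch_pose(a,1.6); move_l(p,.08,r)
print(observe()["ft_force"].round(1))
gripper_to(.04); p,r=latch_pose(0,1.6,.15); move_l(p,.2,r)
movep([0.57,-0.14,0.38],[3.1416,0,0])
s=snap("wrist"); np.savez("pics/w4.npz",**s); cv2.imwrite("pics/w4.png",cv2.resize(s["im"][:,:,::-1],(768,576)))
print(observe()["time_s"])
E
python3 open.py
```

```text
last q [-0.79 -0.07  2.03 -0.27  1.01  2.58]
stop False
0.009250906779637793 41.671435832977295 [-0.3  0.6  3.4]
lift 0.009578055334955054 [4.8 2.4 1.9]
0.16 0.0095 [3.1 0.2 4.9]
0.32 0.0095 [ 3.3 -0.1  5.2]
0.48 0.0097 [ 2.8 -0.2  4.9]
0.64 0.0094 [ 3.5 -0.7  5.7]
0.8 0.0094 [ 2.6 -1.3  5.2]
0.96 0.0096 [ 2.3 -1.5  5.2]
1.12 0.0097 [ 1.3 -2.1  5.4]
1.28 0.0092 [ 1.6 -1.5  4.4]
1.44 0.0096 [-0.1 -1.4  4.8]
1.6 0.0096 [ 0.3 -2.   5.8]
[ 0.4  2.9 11.9]
16.1583
```

View pics/w4.png

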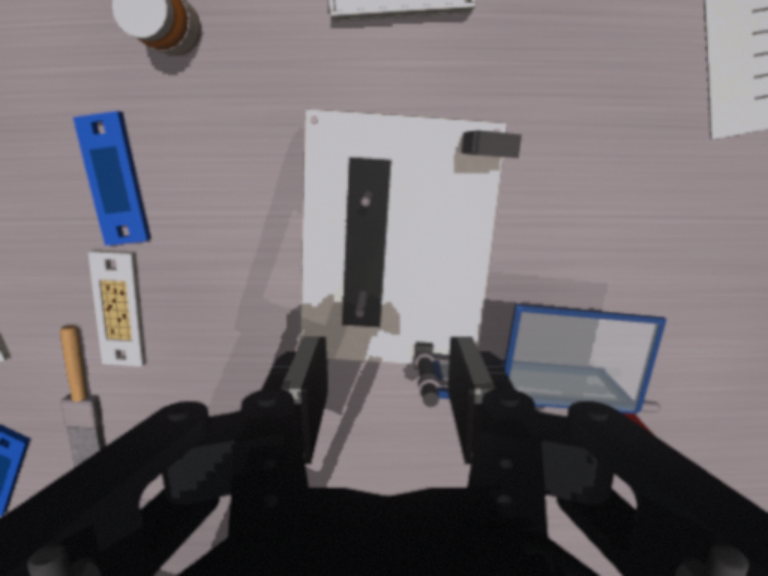

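The gate stands open to the right (roof at 590,355) and the pins are clear, with tips near (365,201) and (361,300). I'll refine the stand pose from the clean plate outline and an enlarged pin crop.

Run:
```python
from h import *
s=load("pics/w4.npz")
for b in quad(s,wmask(s,115,12),0.012,3000): print(b)
print(fit_stand(s,np.array([(306,110),(505,124),(487,362),(303,360)])/1.5))
tips=np.array([S(O,TH,(-.056,0,.078)),S(O,TH,(.056,0,.078))]); p=pix(s,tips); print(p)
x=cv2.resize(s["im"][125:225,205:285,::-1],None,fx=6,fy=6,interpolation=cv2.INTER_CUBIC)
for q in p: cv2.drawMarker(x,tuple(np.int32(((q+.5-[205,125])*6))),(0,255,0),0,10,1)
cv2.imwrite("pics/pins.png",x)
```

```text
(array([264., 150.]), 0.5283, -0.1508, np.float64(-0.069), 280, 210)
(array([491.,  44.]), 0.72, -0.5049, np.float64(0.175), 139, 67)
(array([ 0.52949373, -0.11905122]), np.float64(-0.04298760975685306), array([[ 0.55562188, -1.4459266 ],
       [-4.28707851,  1.31646488],
       [ 4.620269  , -2.55866605],
       [-0.88881237,  2.68812777]]))
[[239.40819164 209.36968482]
 [243.36182785 134.68646148]]
```

View pics/pins.png

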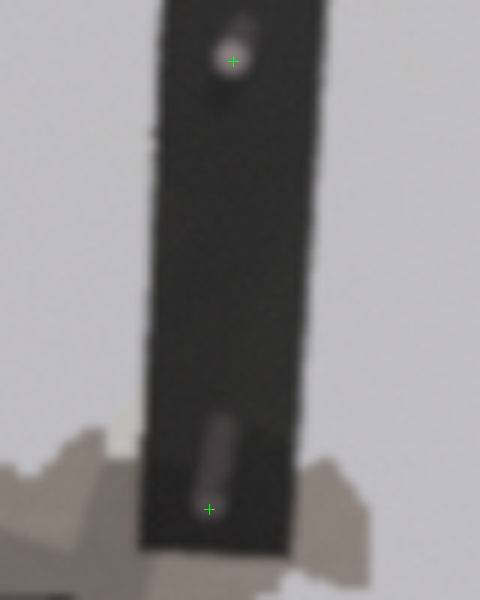

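The plate outline fits at 280×210 mm, and both pin markers agree to about 0.5 px. I'll use origin (0.5307, −0.1160) and yaw −0.0685. Now the first frame, with a fresh look just before the grasp.

```bash
sed -i 's/^O,TH=.*/O,TH=np.array([0.5307,-0.1160]),-0.0685/' h.py
cat >> h.py <<'E'
DOWN=lambda yaw:[np.pi,0,yaw]
def find(kind):
    movep([0.50,0.23,0.36],DOWN(0)); s=snap("wrist")
    m=wmask(s,150,22) if kind=="white" else masks(s)["blue"]
    out=[b for b in quad(s,m,0.012,300) if 134<b[4]<147 and 45<b[5]<55]
    print(kind,out); return out,s
def pick(x,y,yaw):
    gripper_to(.062,60)
    movep([x,y,.12],DOWN(yaw)); print("pick stop",move_l([x,y,-.0025],.12,max_force=10))
    gripper_to(.0,60); o=observe(); print("grip",o["opening"],o["grasp_force"])
    move_l([x,y,.15],.15); o=observe(); print("held",o["opening"],o["grasp_force"]); return .044<o["opening"]<.055
def place(n,dx=0,dy=0):
    """lower held plate over the pins; n plates already there. small search on contact"""
    zt=.012+.012*n-.0025+.0008
    movep([O[0],O[1],.17],DOWN(TH))
    for ex,ey in [(0,0),(0,1.5),(0,-1.5),(1.5,0),(-1.5,0),(1.5,1.5),(1.5,-1.5),(-1.5,1.5),(-1.5,-1.5),(0,3),(0,-3)]:
        p=S(O,TH,(dx+ex/1e3,dy+ey/1e3,0)); move_l([p[0],p[1],.095],.1)
        st=move_l([p[0],p[1],zt],.06,max_force=8); o=observe()
        print("try",ex,ey,st,o["eef_pos"].round(4),o["ft_force"].round(1),round(o["opening"],4))
        if o["eef_pos"][2]<zt+.006: break
    else: return False
    gripper_to(.062); move_l([p[0],p[1],.17],.15); return True
E
python3 - <<'E'
from h import *
out,_=find("white")
b=min(out,key=lambda b:abs(b[2]-.178))
if pick(*b[1:4]): print(place(0))
movep([0.57,-0.14,0.38],DOWN(0)); s=snap("wrist"); np.savez("pics/w5.npz",**s)
cv2.imwrite("pics/w5.png",cv2.resize(s["im"][:,:,::-1],(768,576))); print(observe()["time_s"])
E
```

```text
white []Traceback (most recent call last):
  File "<stdin>", line 3, in <module>
ValueError: min() iterable argument is empty
```

Run:
```python
from h import *
s=snap("wrist"); np.savez("pics/w5.npz",**s); cv2.imwrite("pics/w5.png",cv2.resize(s["im"][:,:,::-1],(768,576)))
for v,sat in ((150,22),(130,14),(110,14)):
    print(v,sat,*[b for b in quad(s,wmask(s,v,sat),0.012,300)],sep="\n ")
```

```text
150
 22
 (array([233., 307.]), 0.2003, 0.2772, np.float64(-1.244), 52, 43)
 (array([ 71., 228.]), 0.3679, 0.5247, np.float64(1.504), 303, 137)
 (array([192., 168.]), 0.4604, 0.337, np.float64(0.287), 128, 21)
 (array([156., 105.]), 0.4993, 0.3892, np.float64(-1.302), 449, 258)
 (array([393., 155.]), 0.4826, 0.0484, np.float64(-1.521), 499, 373)
 (array([256.,  18.]), 0.6795, 0.2303, np.float64(1.567), 131, 11)
130
 14
 (array([168., 171.]), 0.4515, 0.3737, np.float64(0.217), 142, 52)
 (array([289., 169.]), 0.454, 0.1784, np.float64(-0.059), 143, 52)
 (array([474., 124.]), 0.5292, -0.1298, np.float64(-0.066), 281, 167)
110
 14
 (array([168., 171.]), 0.4516, 0.3734, np.float64(0.216), 142, 53)
 (array([289., 169.]), 0.454, 0.1785, np.float64(-0.06), 143, 53)
 (array([474., 124.]), 0.5292, -0.1298, np.float64(-0.066), 281, 167)
```

View pics/w5.png

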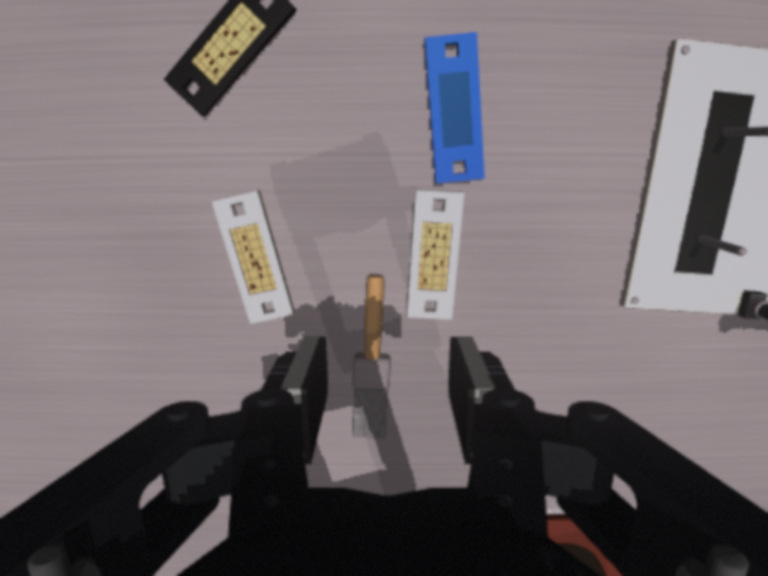

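The frames haven't moved (436,255 and 252,257). Only the threshold failed: the exposure varies between shots, and saturation < 14 separates the frames well.

```bash
sed -i 's/wmask(s,150,22)/wmask(s,115,13)/; s/134<b\[4\]<147/134<b[4]<148/' h.py
cat > one.py <<'E'
import sys; from h import *
kind,n,wy=sys.argv[1],int(sys.argv[2]),float(sys.argv[3])
out,_=find(kind)
c=[b for b in out if abs(b[2]-wy)<.09 and b[1]>.35 and b[2]>.05]
b=min(c,key=lambda b:abs(b[2]-wy))
ok=pick(*b[1:4]) and place(n); print("placed",ok)
if ok:
    movep([0.57,-0.14,0.38],DOWN(0)); s=snap("wrist"); np.savez(f"pics/p{n}.npz",**s)
    C=cloud(s)
    for x in (-.045,0.,.045): # height along the plate's margin
        q=pix(s,S(O,TH,(x,.020,.012*(n+2))))[0].round().astype(int); print("h",np.median(C[q[1]-1:q[1]+2,q[0]-1:q[0]+2,2]).round(4),end=" ")
    cv2.imwrite(f"pics/p{n}.png",cv2.resize(s["im"][50:290,150:470,::-1],(768,576)))
print(observe()["time_s"])
E
python3 one.py white 0 .178
```

```text
white [(array([290., 169.]), 0.4541, 0.1786, np.float64(-0.057), 142, 52), (array([168., 170.]), 0.4518, 0.3731, np.float64(0.217), 141, 52)]
pick stop False
grip 0.04841682806019094 62.58594632148743
held 0.04851451983383055 61.90431833267212
try 0 0 True [ 0.5305 -0.1159  0.0109] [-0.4 -0.3  4.6] 0.0486
placed True
h 0.0239 h 0.0231 h 0.023 27.75
```

The first frame went straight on, with its top at about 24 mm, so it is fully down. Next frame.

```bash
python3 one.py white 1 .373
```

```text
white [(array([168., 170.]), 0.4519, 0.3733, np.float64(0.211), 142, 52)]
pick stop False
grip 0.04854219561447989 63.17771315574646
held 0.04821512055884435 62.509925365448
try 0 0 True [ 0.5302 -0.1158  0.023 ] [-0.1 -0.7  4.7] 0.0484
placed True
h 0.0351 h 0.0354 h 0.0358 39.3083
```

Both visible frames are on (top at 36 mm). Before the cover, I'll take a fresh top image to check for a third frame that the arm may have hidden, and look at the stack.

Run:
```python
from h import *
movep([0.3,-0.45,0.4],DOWN(0)); a=snap("top")
for k in ("tan","blue"):
    for b in blobs(a,masks(a)[k],0.012,60): print(k,b[0]*1.5625,b[1:])
t=cv2.resize(a["im"][:,:,::-1],(400,300)); p=cv2.resize(cv2.imread("pics/p1.png"),(400,300))
cv2.imwrite("pics/chk.png",np.hstack([t,p]))
```

```text
tan [ 25.   368.75] (0.3546, 0.8549, np.float64(0.087), 120, 106)
tan [309.375  354.6875] (0.3851, 0.244, np.float64(-0.055), 89, 15)
tan [473.4375 289.0625] (0.5318, -0.1202, np.float64(-0.062), 73, 29)
tan [248.4375 226.5625] (0.6691, 0.3816, np.float64(-0.762), 71, 27)
tan [235.9375 143.75  ] (0.8498, 0.415, np.float64(-1.312), 39, 39)
blue [240.625  429.6875] (0.2217, 0.3897, np.float64(-0.501), 138, 47)
blue [ 10.9375 368.75  ] (0.35, 0.8825, np.float64(0.046), 50, 46)
blue [348.4375 256.25  ] (0.6048, 0.1597, np.float64(0.103), 138, 47)
```

View pics/chk.png

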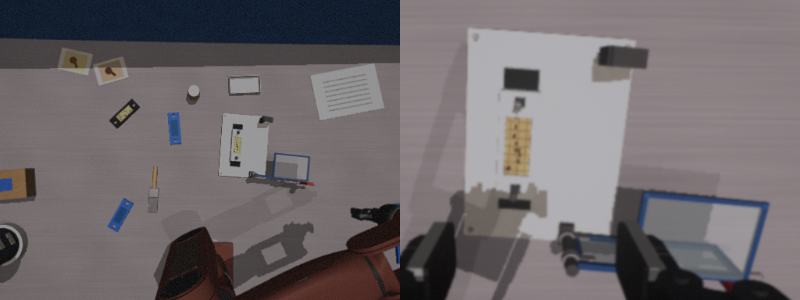

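There is no third frame. The stack lies flat on both pins (right half, 517,147) and the cover is unmoved at left-half px (174,128). Placing the cover.

```bash
python3 one.py blue 2 .159
```

```text
blue [(array([303.,  71.]), 0.6038, 0.161, np.float64(0.099), 139, 49)]
pick stop False
grip 0.04823524587200534 63.59432816505432
held 0.048043888917623324 62.891989946365356
try 0 0 True [ 0.5299 -0.1157  0.0351] [-1.2  0.6  4.3] 0.0484
placed True
h 0.0478 h 0.0476 h 0.0479 52.5333
```

View pics/p2.png

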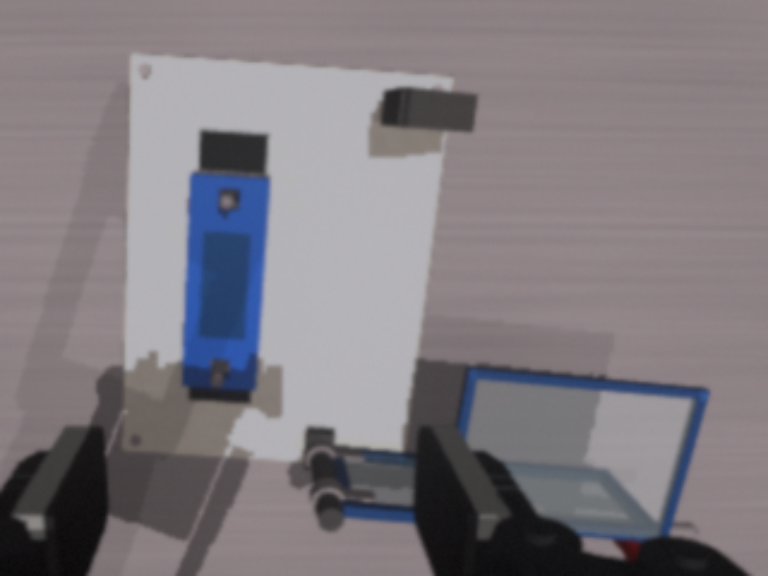

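The cover is on top and flat (48 mm at three points, both pins through at 228,200 and 220,372). I'll shut the gate with the tab gripped and held up, then let the bar down.

```bash
cat > shut.py <<'E'
from h import *
gripper_to(.04,50)
p,r=latch_pose(0,1.6,.15); movep(p,r)
p,r=latch_pose(0,1.6); print("stop",move_l(p,.15,r,max_force=12))
gripper_to(0.0,50); o=observe(); print(o["opening"],o["grasp_force"])
assert .007<o["opening"]<.013
for a in (.15,.3):
    p,r=latch_pose(a,1.6); move_l(p,.08,r)
for th in np.linspace(1.6,0,11)[1:]:
    p,r=latch_pose(.3,th); st=move_l(p,.12 if th>.2 else .06,r,max_force=25)
    o=observe(); print(round(th,2),st,round(o["opening"],4),o["ft_force"].round(1))
    if st: raise SystemExit
for a in (.2,.1,.0):
    p,r=latch_pose(a,0); st=move_l(p,.06,r,max_force=20); o=observe(); print("a",a,st,round(o["opening"],4),o["ft_force"].round(1))
gripper_to(.03); p,r=latch_pose(0,0,.12); move_l(p,.15,r)
movep([0.57,-0.14,0.38],DOWN(0)); s=snap("wrist"); np.savez("pics/w6.npz",**s)
for b in quad(s,masks(s)["red"],0.15,50): print("R",b)
C=cloud(s); P=C[masks(s)["red"]]; print("red z max",np.percentile(P[:,2],90))
cv2.imwrite("pics/w6.png",cv2.resize(s["im"][50:290,110:430,::-1],(768,576)))
print(observe()["time_s"])
E
python3 shut.py
```

```text
stop False
0.009429273107949268 49.8548948764801
1.44 False 0.0096 [ 0.4 -3.   4.7]
1.28 False 0.0094 [ 0.2 -4.   5.1]
1.12 False 0.0096 [ 2.1 -5.9  5.5]
0.96 False 0.0096 [ 1.8 -3.7  4.9]
0.8 False 0.0096 [ 3.1 -4.9  3.9]
0.64 False 0.0093 [ 4.1 -3.7  4.5]
0.48 False 0.0094 [ 5.  -2.6  3.9]
0.32 False 0.0093 [ 5.4 -1.8  4.4]
0.16 False 0.0094 [ 5.5 -1.4  3.9]
0.0 False 0.0095 [ 5.9 -0.4  3.6]
a 0.2 False 0.0094 [ 4.6 -1.1  5.8]
a 0.1 False 0.0094 [ 4.5 -0.7  6.6]
a 0.0 False 0.0093 [ 3.6 -0.8  6.9]
R (array([317., 127.]), 0.6037, -0.2097, np.float64(-0.062), 21, 8)
red z max 0.16292289818660677
63.7833
```

```bash
ls pics/w6.png
```

```text
pics/w6.png
```

View pics/w6.png

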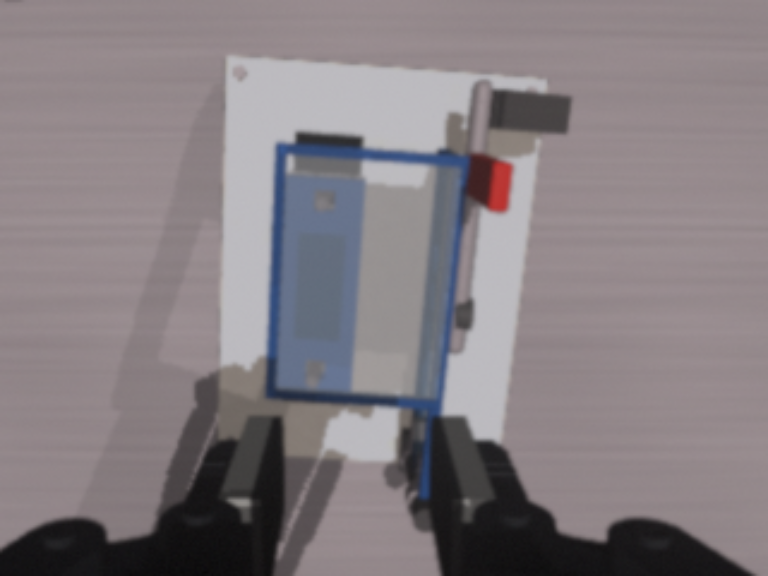

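The gate is shut over the stack. The bar (480,110) lies on the stand side of the catch (530,110), and the tab is back at its original position and height (162 mm). Handing in.

```bash
python3 -c "
from plant import *
print(job_done())"
```

```text
the job is handed in; nothing more can be done
None
```

I handed the job in at about 64 s: the gate was opened, both white frames (only two were there) and then the blue cover went flat and fully down on the pins, and the gate is shut with the latch bar down behind its catch; I never reached for the jar, tray, brush or look-alikes.

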